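# Pack the last two amplifier feet into their round tin

## Robot

A 7-joint arm with a two-finger parallel gripper is mounted at the origin on the work surface. World frame = base frame: x ahead of the robot, y to its left, z up, the work surface at z = 0. Lengths are in m, angles in rad, forces in N, time in s.
With the tool pointing down it reaches from about 0.425 to 0.875 m from the base axis. Payload 4.7 kg.
Tool frame: the origin (TCP) lies at the very end of the fingers, on their centre line; the grasp point (between the pads) lies ctrl.pinch_z behind it (ctrl.pinch_z is the distance from the TCP to the grasp point, in m); x points along the fingers, y is the direction in which the jaws open and shut, and the axes are right-handed (so a half turn about x gives the same grasp; the last joint's range is limited). The gripper opens to 87 mm and grips with 3 to 60 N. Pads are 19 mm wide; open, the fingers measure 117 mm over their backs; the gripper's body (75 mm by 190 mm) begins 51 mm behind the grasp point.
Start: joints at [1.167, 0.321, -0.07, 1.45, 0.023, 1.371, -0.057], TCP at [0.264, -0.594, 0.223] pointing down, gripper open.
Joint ranges: [-2.86, 2.86], [-0.3, 2.09], [-1.38, 1.24], [0.06, 2.45], [-1.56, 4.7], [0.09, 2.05], [-2.69, 2.69]. Speed limits (rad/s): [2.57, 2.57, 3.14, 3.14, 3.14, 3.14, 3.14].

## Interface

Orientations are given as a rotation vector (axis times angle).
In Python, from bench import get_state, get_image, camera_info, order, ctrl gives the robot as it stands.
- The arm moves only by the tool jog_arm, never from a script. Its arguments are lists of equal length, an entry for each row: "claw": the finger opening in mm, from 0 to 87; "xyz": the shift along the tool's x, y, z in mm, a list of three; "roll": the turn about the tool's x in degrees. In form: {"claw": [claw, ...], "xyz": [[tx, ty, tz], ...], "roll": [roll, ...]}. A call has 1 to 5 rows; each row is the pose to reach, as a shift and turn from the pose measured when the call began, along the tool's axes at that moment; what a row does not reach only later rows make up. A row lasts 1/10 s, in which the tool goes at most 50 mm and 8.59 degrees, less where a joint would pass 70% of its speed; a pose out of reach is approached as far as the arm can. A call with a gripper value outside its range is refused whole. The fingers move at their own pace and stop on an object; "force" is the grip in N (left out, the last holds). Time passes only in rows, so rows that repeat a pose let the fingers close. It gives the time, the measured TCP pose, the force and the opening at its end, in the units of the state.
- get_state(): the state, without advancing time (a new reading comes with each control period).
- get_image(name): name is "scene" or "top"; returns (picture, depth): 384x512x3 uint8, red, green, blue; 384x512 float32, m along the optical axis (not along the pixel's ray), 0 where there is no reading.
- camera_info(name): a dict with "intrinsics" (3x3 intrinsics, pixels), "rvec" (rotation vector, rad) and "tvec" (3), from world to camera coordinates, as OpenCV has them. Camera axes: x right, y down, z forward; pixel columns grow to the right and rows downward; lengths in m; the calibration is good to about 2 mm. A picture is of the moment at which its call begins. camera_info takes no time and is no camera call.
- order.close_job(): hands the job in, once; it reports no verdict.
The state is a dict: "time": time; "joint_positions": joint angles; "qd": joint speeds; "joint_torque": joint torques, N m; "position": TCP position; "tool_rot": TCP orientation; "ft_force": force on the tool from outside, world axes, zero at the start; "torque": the same for the moment, N m; "grip_width": opening from 0.0 (shut) to 1.0 (fully open).
Only numpy, scipy, OpenCV 4.12 (cv2) and the standard library are available. Lean on these libraries where they do the work, as an engineer would, in place of code of your own. Each camera call takes 0.05 s, during which the arm holds its last target. There are 200 camera calls.

## Task

Put the spare amplifier feet away: set the two gold-coloured feet that stand out on the bench into the two empty places in the round blue tin, one in each, to complete the close-packed ring of six round the middle foot. Each must stand upright with its disc flat on the tin's floor; leave the black foot standing where it is.

Things in the scene. Friction and masses are not known exactly. Their poses are not given: they have to be found in the camera images.
- tin: Shallow round blue tin, fixed: 194 mm inside, 198 outside, rim 18 mm above the bench, floor 2 mm thick. Origin: centre of underside. Holds five loose gold feet at 61 mm pitch: one in the middle, four round it at 60, 120, 240, 300 deg from its x axis. The empty places are at x = +61 and -61 mm, y = 0, with about 7 mm free all round. 41 mm free between necks; fingers opening along tin y there clear them.
- gold_foot_a_center (a point): Gold-coloured metal foot, dark bands on top: disc 54 mm wide, 10 mm thick, edges bevelled (4 mm below, 3 above), with an upright round neck 20 mm wide; 62 mm tall, about 0.1 kg, standing on the bench. Point: on the axis at half height, 31 mm up (33 when in the tin); z up the neck. Grip the neck here or a little higher, tips above the disc, whose top is 21 mm below this point.
- gold_foot_b_center (a point): The other gold-coloured foot, the same: disc 54 mm wide, 10 mm thick, edges bevelled (4 mm below, 3 above), with an upright round neck 20 mm wide; 62 mm tall, about 0.1 kg, standing on the bench. Point: on the axis at half height, 31 mm up (33 when in the tin); z up the neck. Grip the neck here or a little higher, tips above the disc, whose top is 21 mm below this point.
- black_foot_center (a point): Black foot of the same shape and size as the gold ones, with red bands; it does not belong in the tin. Point: on its axis at half height, 31 mm up; z up the neck.
Mind the look-alikes: they are no part of the job. What is shaped like the part that bears gold_foot_b_center but green, purple or turquoise is not meant.

How it is judged:
At the end, for the whole second after the job is handed in: The two gold feet stand in the two empty places, one in each: half-height point 42 to 80 mm from the tin's centre along its x axis, one on each side, within 20 mm of that axis, less than 38 mm above the tin's underside (disc on the floor), neck within 0.15 rad of vertical (((x of gold_foot_a_center in the frame of tin between 0.042 and 0.08 m and y of gold_foot_a_center in the frame of tin between -0.02 and 0.02 m and z of each of gold_foot_a_center, gold_foot_b_center in the frame of tin below 0.038 m and angle between each of gold_foot_a_center, gold_foot_b_center's own z axis and vertical below 0.15 rad and x of gold_foot_b_center in the frame of tin between -0.08 and -0.042 m and y of gold_foot_b_center in the frame of tin between -0.02 and 0.02 m) or (x of gold_foot_a_center in the frame of tin between -0.08 and -0.042 m and y of gold_foot_a_center in the frame of tin between -0.02 and 0.02 m and z of each of gold_foot_a_center, gold_foot_b_center in the frame of tin below 0.038 m and angle between each of gold_foot_a_center, gold_foot_b_center's own z axis and vertical below 0.15 rad and x of gold_foot_b_center in the frame of tin between 0.042 and 0.08 m and y of gold_foot_b_center in the frame of tin between -0.02 and 0.02 m))); the robot touches nothing.
It fails at once if the black foot is moved by more than 30 mm or knocked over (distance of black_foot_center from where it was at the start of the episode above 0.03 m or angle between black_foot_center's own z axis and vertical above 0.5 rad).
It also fails if it takes over 54 s, if anything falls off the work surface, if the arm or the gripper's body presses on something with over 40 N, if the wrist force passes 120 N, or if a joint passes its speed limit or range.

## Working session

There is one attempt and no reset: what is moved stays moved. The work goes in short steps, Python scripts to look and compute and a tool call to move; the robot and the scene stay as the last step left them, time stands still between calls to the robot, and variables do not carry over. Pictures are saved under pics/ and viewed, about 8 in all and at most 12, crops included, and the job is handed in when it is done.

Besides the shell and the picture viewer there is one more tool, called after "Request:" as name([rows], argument=value, ...), one row to a line, values as JSON. jog_arm: Moves the arm, as the interface text tells. Its arguments: {"type":"object","properties":{"claw":{"type":"array"},"xyz":{"type":"array"},"roll":{"type":"array"},"force":{"type":"number"}},"required":["claw","xyz","roll"]}

```bash
mkdir -p pics; cat > h.py <<'E'
import numpy as np, cv2
from bench import get_state, get_image, camera_info, order, ctrl
def cam(n):
    c=camera_info(n); R=cv2.Rodrigues(np.array(c['rvec'],float))[0]; return np.array(c['intrinsics'],float).reshape(3,3),R,np.array(c['tvec'],float).ravel()
def ray(n,u,v,z):
    K,R,t=cam(n); d=R.T@np.linalg.solve(K,[u,v,1.]); o=-R.T@t; return o+d*(z-o[2])/d[2]
def proj(n,p):
    K,R,t=cam(n); q=K@(R@np.array(p)+t); return q[:2]/q[2]
def save(n,f,s=1,box=None):
    im,d=get_image(n); np.savez(''+f+'.npz',im=im,d=d)
    c=im if box is None else im[box[1]:box[3],box[0]:box[2]]
    cv2.imwrite('pics/'+f+'.png',cv2.resize(c[:,:,::-1],None,fx=s,fy=s,interpolation=cv2.INTER_CUBIC)); return im,d
E
python3 - <<'E'
from h import *
for n in ('top','scene'):
    save(n,n+'0',1.5); K,R,t=cam(n); print(n,-R.T@t,K[0,0])
s=get_state();print({k:np.round(s[k],3) for k in ('time','position','tool_rot','joint_positions','grip_width')},ctrl.pinch_z)
R=cv2.Rodrigues(np.array(s['tool_rot'],float))[0];print(R.round(3))
E
```

```text
top [ 0.42855512 -0.05393198  0.75806609] 387.3855879319167
scene [ 0.9427346  -0.03819659  0.84845357] 419.86955563932827
{'time': np.float64(0.1), 'position': array([ 0.263, -0.594,  0.222]), 'tool_rot': array([ 1.991,  0.424, -1.992]), 'joint_positions': array([ 1.167,  0.322, -0.07 ,  1.452,  0.023,  1.371, -0.057]), 'grip_width': np.float64(1.003)} 0.0187
[[-0.001  0.406 -0.914]
 [ 0.002 -0.914 -0.406]
 [-1.    -0.002  0.   ]]
```

View pics/top0.png

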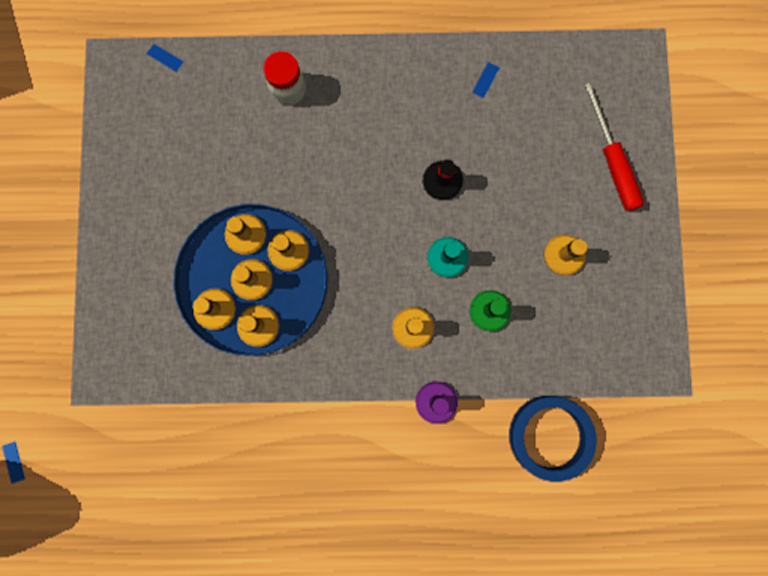

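View pics/scene0.png

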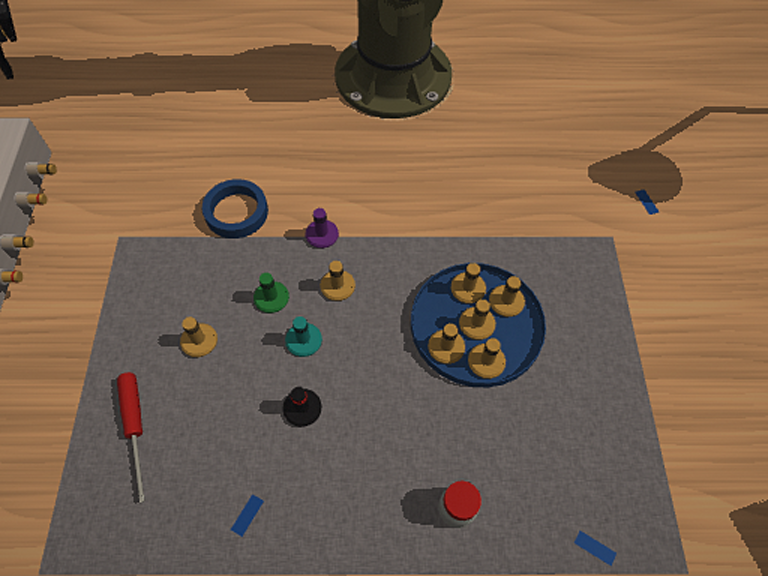

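The top view (1.5x pixels) shows the tin at (251,280) with five gold feet in it. The candidates outside it are gold at (413,328) and (566,255), black at (443,180), turquoise at (448,257), green at (490,311) and purple at (437,402). I choose the two gold ones. Next I'll measure the neck tops and crop close to check the choice.

```bash
cat >> h.py <<'E'
def tops(n,im,d,lo=.054,hi=.070):
    K,R,t=cam(n); v,u=np.mgrid[:384,:512]
    P=np.stack([(u-K[0,2])/K[0,0]*d,(v-K[1,2])/K[1,1]*d,d],-1); W=(P-t)@R
    m=((W[...,2]>lo)&(W[...,2]<hi)&(d>0)).astype(np.uint8)
    k,l,st,c=cv2.connectedComponentsWithStats(m)
    out=[]
    for i in range(1,k):
        if 15<st[i,4]<600:
            q=W[l==i]; uv=c[i]; out.append((uv.round(1),st[i,4],ray(n,*uv,.062)[:2].round(4),im[l==i].mean(0).round(),np.median(q[:,2]).round(4)))
    return out,W
def discs(n,im,d):
    # disc circle fit by hue mask outline: centroid of min enclosing at z=.006
    hsv=cv2.cvtColor(im,cv2.COLOR_RGB2HSV); m=cv2.inRange(hsv,(12,120,90),(28,255,255))
    return m
E
python3 - <<'E'
from h import *
for n in ('top','scene'):
    z=np.load(n+'0.npz');im,d=z['im'],z['d']
    o,W=tops(n,im,d); print(n)
    for r in o: print(*r)
    hsv=cv2.cvtColor(im,cv2.COLOR_RGB2HSV); m=cv2.inRange(hsv,(100,100,40),(125,255,255))
    cs=[c for c in cv2.findContours(m,cv2.RETR_EXTERNAL,2)[0] if cv2.contourArea(c)>3000]
    for c in cs:
        p=np.array([ray(n,*q[0],.018)[:2] for q in cv2.convexHull(c)]).astype(np.float32)
        print('tin',cv2.minEnclosingCircle(p),cv2.fitEllipse(p))
im=np.load('top0.npz')['im']
cv2.imwrite('pics/crop0.png',cv2.resize(im[100:290,250:430,::-1],None,fx=3,fy=3))
E
```

```text
top
[186.7  45.8] 430 [0.7869 0.0682] [190.   8.   2.] 0.059
[297.3 111.9] 99 [ 0.6547 -0.1367] [32. 16. 14.] 0.0611
[156.4 150.4] 108 [0.5866 0.1232] [182. 129.  29.] 0.0626
[187.  161.9] 102 [0.5643 0.0671] [191. 136.  29.] 0.063
[384.7 164.9] 107 [ 0.5526 -0.2929] [181. 128.  28.] 0.0614
[300.9 166.8] 102 [ 0.5518 -0.1405] [  2. 129. 109.] 0.0612
[160.8 182.8] 105 [0.5265 0.1145] [192. 137.  29.] 0.0627
[134.3 203.9] 111 [0.489  0.1621] [192. 138.  31.] 0.0623
[331.4 205. ] 105 [ 0.4812 -0.1932] [ 21. 116.  34.] 0.0613
[165.2 215.9] 106 [0.4664 0.1059] [198. 141.  30.] 0.0631
[276.1 217.2] 101 [ 0.4609 -0.0932] [199. 142.  31.] 0.0614
[292.9 270.5] 108 [ 0.3662 -0.1209] [108.  40. 119.] 0.0615
tin ((0.5266399383544922, 0.11441954225301743), 0.09920796006917953) ((0.5273634195327759, 0.11428749561309814), (0.1954805552959442, 0.19787395000457764), 162.5719757080078)
scene
[261.6  45.9] 259 [ 0.0526 -0.0013] [41. 38. 27.] 0.0604
[22.8 98.6] 85 [ 0.2377 -0.5893] [103.  96.  89.] 0.0631
[ 23.4 115.7] 183 [ 0.2913 -0.5738] [101.  85.  65.] 0.0645
[ 14.5 138.7] 238 [ 0.3592 -0.5767] [10
[... 296 characters left out ...]
85.  48.] 0.0651
[176.9 186.2] 72 [ 0.4858 -0.1916] [35. 88. 43.] 0.0625
[341.6 189. ] 84 [0.4928 0.1644] [120.  90.  45.] 0.0648
[321.2 204.4] 82 [0.5304 0.1172] [126.  94.  47.] 0.0644
[126.2 215.8] 84 [ 0.557  -0.2911] [135. 101.  50.] 0.0622
[199.6 215.6] 82 [ 0.5568 -0.1386] [31. 95. 87.] 0.0626
[299.6 220.6] 86 [0.5683 0.0691] [126.  95.  47.] 0.065
[327.9 230.3] 89 [0.5902 0.1258] [127.  96.  48.] 0.0643
[198.5 262.7] 91 [ 0.6596 -0.1349] [35. 25. 25.] 0.0627
[308. 333.] 506 [0.7931 0.0707] [142.  30.  26.] 0.0612
tin ((0.5314615964889526, 0.1178784891963005), 0.10081055015325546) ((0.5304316878318787, 0.11725318431854248), (0.1966983675956726, 0.1984117031097412), 123.86933898925781)
```

View pics/crop0.png

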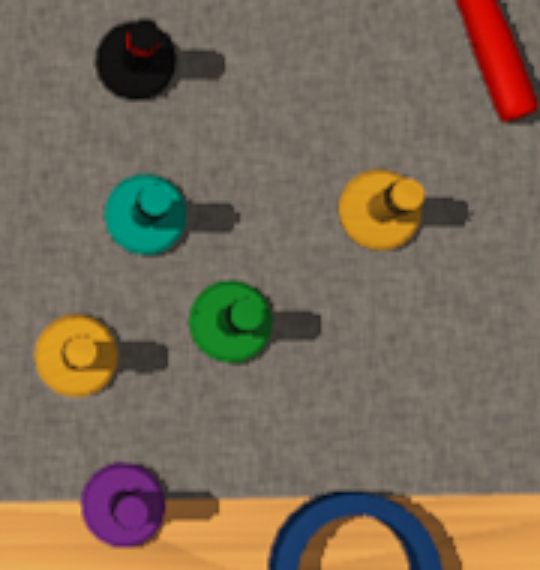

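The crop confirms the two gold feet at crop pixels (77,355) and (381,210), with the look-alikes clearly other colours. Estimates are A at about (0.462,-0.093), B at about (0.554,-0.292) and the tin centre at about (0.528,0.116). The empty places lie along 68.5°, at about (0.550,0.173) and (0.506,0.059).

```bash
cat >> h.py <<'E'
def go(x,y,z,yaw=-21.5):
    s=get_state(); R=cv2.Rodrigues(np.array(s['tool_rot'],float))[0]; p=np.array(s['position'])
    a=np.radians(yaw); Y=np.array([np.cos(a),np.sin(a),0]); X=np.array([0,0,-1.]); T=np.stack([X,Y,np.cross(X,Y)],1)
    r=np.degrees(cv2.Rodrigues(R.T@T)[0].ravel())
    print('shift',(R.T@(np.array([x,y,z])-p)*1000).round(1),'rot',r.round(1),'t',round(float(s['time']),2),'p',p.round(4),'gw',round(float(s['grip_width']),3),'F',np.round(s['ft_force'],1))
E
python3 -c "
from h import *
go(.554,-.292,.15)"
```

```text
shift [  71.8 -157.7 -387.9] rot [-44.6  -0.    0.1] t 0.1 p [ 0.2635 -0.5937  0.2216] gw 1.003 F [-0.2 -0.5  0.1]
```

Request:
jog_arm([
  [0, -15, -37],
  [10, -33, -81],
  [20, -50, -124],
  [30, -68, -168],
  [40, -86, -211],
], claw=[87, 87, 87, 87, 87], roll=[-5, -13, -21, -28, -36], force=25)

```text
time: 0.6
position: [0.4223, -0.4276, 0.181]
tool_rot: [1.581, 0.919, -1.581]
ft_force: [0.0, -0.5, 0.7]
grip_width: 1.0
```

```bash
python3 -c "
from h import *
go(.554,-.292,.15)"
```

```text
shift [  31.1   47.1 -183.1] rot [-8.3 -0.1  0.1] t 0.6 p [ 0.4223 -0.4276  0.181 ] gw 1.0 F [ 0.  -0.5  0.7]
```

Request:
jog_arm([
  [7, 11, -43],
  [15, 23, -88],
  [23, 35, -133],
  [31, 47, -175],
  [31, 47, -183],
], claw=[87, 87, 87, 87, 87], roll=[-4, -8.3, -8.3, -8.3, -8.3])

```text
time: 1.1
position: [0.5575, -0.2844, 0.1484]
tool_rot: [1.477, 1.02, -1.471]
ft_force: [-0.3, 1.1, 1.2]
grip_width: 1.001
```

```bash
python3 -c "
from h import *
go(.554,-.292,.02)
im,d=save('scene','s1',3,(40,120,260,300))"
```

```text
shift [ 1.283e+02 -1.000e-01  9.100e+00] rot [ 0.6 -0.4  0.2] t 1.1 p [ 0.5575 -0.2844  0.1484] gw 1.001 F [-0.3  1.1  1.2]
```

View pics/s1.png

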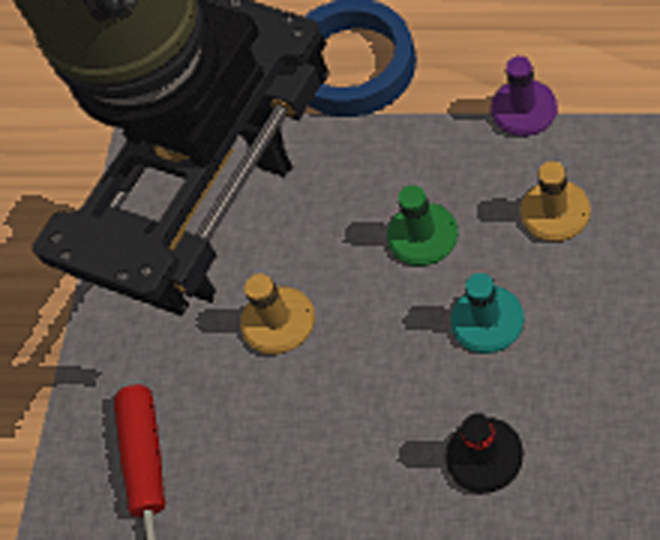

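The crop shows the open gripper above and to the left of gold foot B, whose neck is at crop (262,290). Nothing is in its way, so I descend.

Request:
jog_arm([
  [0, 0, 9],
  [30, 0, 9],
  [55, 0, 9],
  [70, 0, 9],
  [70, 0, 9],
], claw=[87, 87, 87, 87, 87], roll=[0, 0, 0, 0, 0])

```text
time: 1.65
position: [0.5502, -0.2954, 0.0764]
tool_rot: [1.477, 1.021, -1.479]
ft_force: [0.0, -0.9, 0.1]
grip_width: 1.002
```

```bash
python3 -c "
from h import *
go(.554,-.292,.018)
print(proj('scene',(.554,-.292,.078)),proj('top',(.554,-.292,.078)))
for f in(1,-1): print(proj('scene',(.554+f*.93*.0435,-.292-f*.3665*.0435,.078)))
save('scene','s2',4,(70,140,210,260))"
```

```text
shift [58.4  2.8 -4.3] rot [ 0.3 -0.3  0.5] t 1.65 p [ 0.5502 -0.2954  0.0764] gw 1.002 F [ 0.  -0.9  0.1]
[124.01509528 210.98872101] [387.17285466 162.54961629]
[113.13524773 229.03611303]
[134.40441071 193.75501922]
```

View pics/s2.png

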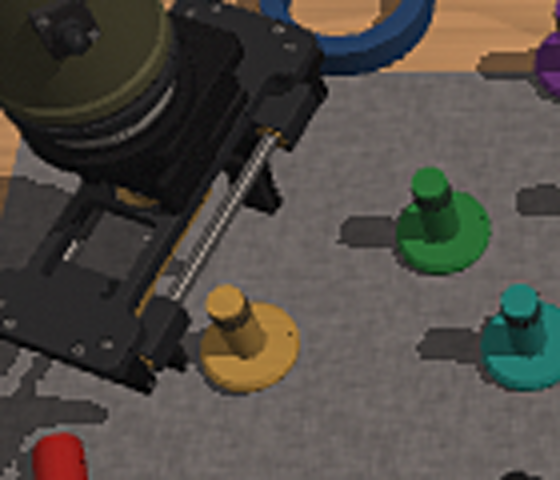

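The finger tips appear at crop (180,368) and (275,212), and their midpoint lies on the gold neck top at (228,295). It is centred, so I lower and close.

Request:
jog_arm([
  [20, 3, -4],
  [40, 3, -4],
  [58, 3, -4],
  [58, 3, -4],
  [58, 3, -4],
], claw=[87, 87, 87, 40, 18], roll=[0, 0, 0, 0, 0], force=25)

```text
time: 2.2
position: [0.5564, -0.2932, 0.0216]
tool_rot: [1.478, 1.017, -1.476]
ft_force: [0.1, 0.3, 0.6]
grip_width: 0.897
```

```bash
python3 -c "
from h import *
go(.554,-.292,.018)"
```

```text
shift [ 3.7 -2.7 -0.3] rot [ 0.3 -0.2  0.2] t 2.2 p [ 0.5564 -0.2932  0.0216] gw 0.897 F [0.1 0.3 0.6]
```

Request:
jog_arm([
  [3, -2, 0],
  [3, -2, 0],
  [3, -2, 0],
  [3, -2, 0],
  [3, -2, 0],
], claw=[14, 14, 14, 14, 14], roll=[0, 0, 0, 0, 0])

```text
time: 2.7
position: [0.5547, -0.2925, 0.0189]
tool_rot: [1.478, 1.016, -1.476]
ft_force: [0.1, -0.3, -0.0]
grip_width: 0.449
```

Request:
jog_arm([
  [0, 0, 0],
  [0, 0, 0],
  [0, 0, 0],
  [0, 0, 0],
  [0, 0, 0],
], claw=[14, 14, 14, 14, 14], roll=[0, 0, 0, 0, 0])

```text
time: 3.2
position: [0.5549, -0.2926, 0.019]
tool_rot: [1.478, 1.016, -1.475]
ft_force: [0.8, -0.0, -0.1]
grip_width: 0.223
```

Request:
jog_arm([
  [0, 0, 0],
  [-20, 0, 0],
  [-50, 0, 0],
  [-85, 0, 0],
  [-110, 0, 0],
], claw=[14, 14, 14, 14, 14], roll=[0, 0, 0, 0, 0])

```text
time: 3.7
position: [0.5553, -0.2931, 0.1309]
tool_rot: [1.479, 1.015, -1.474]
ft_force: [0.4, 0.1, -1.0]
grip_width: 0.226
```

```bash
python3 -c "
from h import *
go(.506,.059,.13)"
```

```text
shift [   2.4 -173.  -310.6] rot [ 0.4 -0.2  0.1] t 3.7 p [ 0.5553 -0.2931  0.1309] gw 0.226 F [ 0.4  0.1 -1. ]
```

Held: the opening is 19.7 mm and the wrist carries about 1 N.

Request:
jog_arm([
  [0, -10, -18],
  [0, -27, -48],
  [0, -47, -84],
  [0, -67, -120],
  [0, -87, -155],
], claw=[14, 14, 14, 14, 14], roll=[0, 0, 0, 0, 0])

```text
time: 4.2
position: [0.5282, -0.1141, 0.1301]
tool_rot: [1.477, 1.018, -1.476]
ft_force: [1.4, 0.3, -1.2]
grip_width: 0.223
```

```bash
python3 -c "
from h import *
go(.506,.059,.13)"
```

```text
shift [   1.1  -83.  -153.5] rot [ 0.4 -0.2  0.3] t 4.2 p [ 0.5282 -0.1141  0.1301] gw 0.223 F [ 1.4  0.3 -1.2]
```

Request:
jog_arm([
  [0, -20, -37],
  [0, -41, -76],
  [0, -62, -115],
  [0, -78, -145],
  [0, -83, -154],
], claw=[14, 14, 14, 14, 14], roll=[0, 0, 0, 0, 0])

```text
time: 4.7
position: [0.5036, 0.0653, 0.13]
tool_rot: [1.472, 1.025, -1.472]
ft_force: [1.1, 0.3, -1.7]
grip_width: 0.226
```

Request:
jog_arm([
  [0, 0, 0],
  [0, 0, 0],
], claw=[14, 14], roll=[0, 0])

```text
time: 4.9
position: [0.5025, 0.0653, 0.129]
tool_rot: [1.469, 1.027, -1.473]
ft_force: [0.2, 0.3, -1.7]
grip_width: 0.224
```

```bash
python3 -c "
from h import *
go(.506,.059,.05)
im,d=save('scene','s3',3,(240,100,440,280))
o,W=tops('scene',im,d)
for r in o: print(*r)"
```

```text
shift [79.   6.2  4.9] rot [ 0.9 -0.2  0.5] t 4.9 p [0.5025 0.0653 0.129 ] gw 0.224 F [ 0.2  0.3 -1.7]
[262.1  45.9] 253 [0.0525 0.0001] [47. 44. 32.] 0.0611
[23.  98.2] 87 [ 0.2367 -0.5891] [118. 109. 101.] 0.0623
[ 23.3 115.5] 198 [ 0.2907 -0.5743] [115.  98.  75.] 0.0647
[ 14.6 138.4] 229 [ 0.3584 -0.5766] [121. 101.  80.] 0.0642
[212.6 142.7] 64 [ 0.3701 -0.119 ] [84. 42. 93.] 0.0619
[ 10.1 162.4] 160 [ 0.4244 -0.5687] [116.  95.  66.] 0.0645
[223.4 178. ] 75 [ 0.4652 -0.0916] [89. 68. 36.] 0.0626
[  6.4 184.1] 111 [ 0.4806 -0.5613] [132.  97.  55.] 0.0651
[317.1 181.6] 27 [0.4743 0.1129] [129.  97.  49.] 0.0636
[177.1 186.2] 72 [ 0.4859 -0.1912] [26. 61. 32.] 0.0624
[341.7 188.8] 81 [0.4925 0.1646] [141. 106.  52.] 0.0644
[321.3 204.5] 85 [0.5306 0.1174] [142. 107.  54.] 0.0644
[199.5 215.7] 83 [ 0.5569 -0.1387] [24. 69. 64.] 0.0623
[299.6 220.6] 88 [0.5682 0.0691] [144. 108.  54.] 0.0642
[327.8 230.5] 93 [0.5906 0.1256] [141. 107.  54.] 0.0645
[198.4 262.7] 88 [ 0.6594 -0.1352] [39. 28. 28.] 0.0627
[308. 333.] 505 [0.793  0.0707] [162.  34.  30.] 0.0611
```

View pics/s3.png

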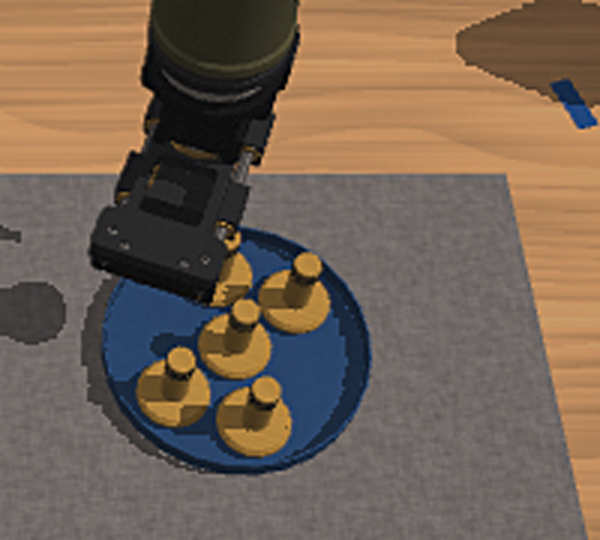

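The image shows the foot carried by the gripper over the tin's empty lower-left place, with the five loose feet undisturbed. I centre it first and then lower in stages.

Request:
jog_arm([
  [0, 6, 5],
  [20, 6, 5],
  [45, 6, 5],
  [65, 6, 5],
  [75, 6, 5],
], claw=[14, 14, 14, 14, 14], roll=[1, 1, 1, 1, 1])

```text
time: 5.45
position: [0.5055, 0.0555, 0.0521]
tool_rot: [1.483, 1.014, -1.492]
ft_force: [-0.9, -0.2, -0.9]
grip_width: 0.223
```

Request:
jog_arm([
  [0, 0, 0],
  [0, 0, 0],
], claw=[14, 14], roll=[0, 0])

```text
time: 5.65
position: [0.5059, 0.0544, 0.0523]
tool_rot: [1.485, 1.012, -1.493]
ft_force: [-0.5, 0.2, -0.1]
grip_width: 0.223
```

```bash
python3 -c "
from h import *
go(.506,.059,.021)"
```

```text
shift [31.3 -1.3 -4.3] rot [-0.5 -0.1  0.6] t 5.65 p [0.5059 0.0544 0.0523] gw 0.223 F [-0.5  0.2 -0.1]
```

Request:
jog_arm([
  [0, -1, -4],
  [7, -1, -4],
  [14, -1, -4],
  [19, -1, -4],
  [22, -1, -4],
], claw=[14, 14, 14, 14, 14], roll=[0, 0, 0, 0, 0])

```text
time: 6.15
position: [0.5057, 0.0586, 0.0295]
tool_rot: [1.484, 1.013, -1.494]
ft_force: [-0.3, -0.2, -0.6]
grip_width: 0.224
```

```bash
python3 -c "
from h import *
go(.506,.059,.021)"
```

```text
shift [ 8.5  0.2 -0.5] rot [-0.5 -0.1  0.7] t 6.15 p [0.5057 0.0586 0.0295] gw 0.224 F [-0.3 -0.2 -0.6]
```

Request:
jog_arm([
  [3, 0, 0],
  [5, 0, 0],
  [7, 0, 0],
  [8, 0, 0],
  [8, 0, 0],
], claw=[14, 14, 14, 14, 14], roll=[0, 0, 0, 0, 0])

```text
time: 6.65
position: [0.5056, 0.0586, 0.0215]
tool_rot: [1.484, 1.013, -1.494]
ft_force: [-0.3, 0.5, -0.6]
grip_width: 0.227
```

```bash
python3 -c "
from h import *
go(.506,.059,.021)"
```

```text
shift [ 0.5  0.3 -0.5] rot [-0.5 -0.1  0.7] t 6.65 p [0.5056 0.0586 0.0215] gw 0.227 F [-0.3  0.5 -0.6]
```

Request:
jog_arm([
  [1, 0, 0],
  [1, 0, 0],
  [1, 0, 0],
  [1, 0, 0],
  [1, 0, 0],
], claw=[14, 24, 34, 45, 45], roll=[0, 0, 0, 0, 0])

```text
time: 7.15
position: [0.5056, 0.0586, 0.0205]
tool_rot: [1.484, 1.013, -1.494]
ft_force: [0.7, 1.0, 0.5]
grip_width: 0.459
```

Request:
jog_arm([
  [0, 0, 0],
  [-25, 0, 0],
  [-70, 0, 0],
  [-110, 0, 0],
], claw=[45, 45, 45, 45], roll=[0, 0, 0, 0])

```text
time: 7.55
position: [0.5064, 0.0582, 0.1317]
tool_rot: [1.484, 1.014, -1.495]
ft_force: [0.8, -0.1, 0.6]
grip_width: 0.519
```

```bash
python3 -c "
from h import *
go(.462,-.0925,.13)"
```

```text
shift [  1.3  15.3 156.4] rot [-0.5 -0.1  0.7] t 7.55 p [0.5064 0.0582 0.1317] gw 0.519 F [ 0.8 -0.1  0.6]
```

Request:
jog_arm([
  [0, 4, 40],
  [0, 8, 80],
  [0, 12, 120],
  [0, 15, 150],
  [0, 15, 156],
], claw=[87, 87, 87, 87, 87], roll=[0, 0, 0, 0, 0])

```text
time: 8.05
position: [0.4606, -0.0963, 0.1312]
tool_rot: [1.486, 1.009, -1.5]
ft_force: [0.2, -0.7, -0.3]
grip_width: 0.889
```

```bash
python3 -c "
from h import *
go(.462,-.0925,.08)
im,d=save('scene','s4',2,(140,100,440,290))
o,W=tops('scene',im,d)
for r in o:
  if 200<r[0][0]<350: print(*r)"
```

```text
shift [51.2  0.5 -4.1] rot [-0.9  0.   0.7] t 8.05 p [ 0.4606 -0.0963  0.1312] gw 0.889 F [ 0.2 -0.7 -0.3]
[262.   45.8] 244 [ 0.052  -0.0001] [46. 43. 30.] 0.0607
[212.5 142.7] 62 [ 0.3702 -0.1194] [83. 41. 91.] 0.062
[223.5 178. ] 74 [ 0.4651 -0.0913] [145. 109.  55.] 0.0623
[314.7 180. ] 82 [0.4701 0.108 ] [133. 100.  51.] 0.0646
[341.7 188.8] 81 [0.4924 0.1646] [136. 102.  50.] 0.0644
[293.  194.5] 79 [0.5065 0.0587] [141. 106.  51.] 0.0647
[321.3 204.5] 86 [0.5308 0.1174] [135. 102.  51.] 0.0643
[299.5 220.6] 88 [0.5683 0.069 ] [138. 104.  52.] 0.0648
[328.  230.4] 92 [0.5905 0.1259] [137. 104.  52.] 0.0647
[307.9 333. ] 507 [0.793  0.0707] [156.  33.  29.] 0.0612
```

View pics/s4.png

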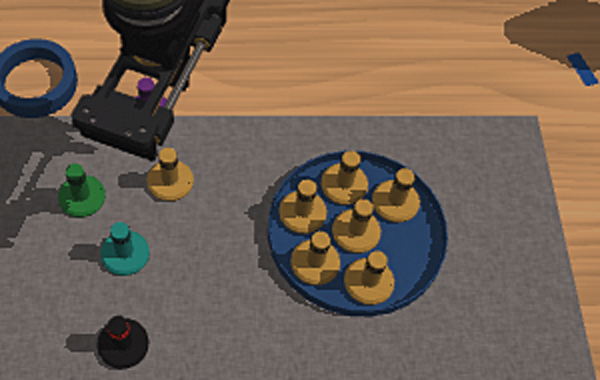

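Foot B stands upright in the left place (crop (304,207)), its neck top measuring (0.5065,0.0587) at normal height. The gripper is above gold foot A, whose neck is at crop (168,160).

Request:
jog_arm([
  [0, 1, -4],
  [0, 1, -4],
  [20, 1, -4],
  [40, 1, -4],
  [51, 1, -4],
], claw=[87, 87, 87, 87, 87], roll=[0, 0, 0, 0, 0])

```text
time: 8.6
position: [0.4623, -0.0896, 0.0788]
tool_rot: [1.484, 1.014, -1.498]
ft_force: [0.1, 1.0, -0.2]
grip_width: 0.997
```

```bash
python3 -c "
from h import *
go(.463,-.0925,.019)"
```

```text
shift [59.8  2.6  2.4] rot [-0.6 -0.   0.8] t 8.6 p [ 0.4623 -0.0896  0.0788] gw 0.997 F [ 0.1  1.  -0.2]
```

Request:
jog_arm([
  [10, 2, 2],
  [30, 2, 2],
  [45, 2, 2],
  [55, 2, 2],
  [60, 2, 2],
], claw=[87, 87, 87, 87, 87], roll=[0, 0, 0, 0, 0])

```text
time: 9.1
position: [0.4625, -0.0914, 0.0181]
tool_rot: [1.483, 1.016, -1.498]
ft_force: [-0.0, 0.8, -0.3]
grip_width: 1.007
```

```bash
python3 -c "
from h import *
go(.463,-.0925,.019)"
```

```text
shift [-1.   0.9  0.8] rot [-0.6 -0.   0.9] t 9.1 p [ 0.4625 -0.0914  0.0181] gw 1.007 F [-0.   0.8 -0.3]
```

Request:
jog_arm([
  [-1, 1, 1],
  [-1, 1, 1],
  [-1, 1, 1],
  [-1, 1, 1],
  [-1, 1, 1],
], claw=[50, 14, 14, 14, 14], roll=[0, 0, 0, 0, 0])

```text
time: 9.6
position: [0.4633, -0.0929, 0.0195]
tool_rot: [1.483, 1.015, -1.497]
ft_force: [0.5, 0.4, 0.8]
grip_width: 0.629
```

Request:
jog_arm([
  [0, 0, 0],
  [0, 0, 0],
  [0, 0, 0],
  [0, 0, 0],
  [0, 0, 0],
], claw=[14, 14, 14, 14, 14], roll=[0, 0, 0, 0, 0])

```text
time: 10.1
position: [0.4635, -0.093, 0.0196]
tool_rot: [1.484, 1.014, -1.497]
ft_force: [-0.7, 0.1, 0.5]
grip_width: 0.223
```

Request:
jog_arm([
  [0, 0, 0],
  [0, 0, 0],
], claw=[14, 14], roll=[0, 0])

```text
time: 10.3
position: [0.4635, -0.0929, 0.0195]
tool_rot: [1.484, 1.015, -1.497]
ft_force: [-0.7, 0.2, -0.1]
grip_width: 0.226
```

Request:
jog_arm([
  [-15, 0, 0],
  [-45, 0, 0],
  [-80, 0, 0],
  [-110, 0, 0],
  [-115, 0, 0],
], claw=[14, 14, 14, 14, 14], roll=[0, 0, 0, 0, 0])

```text
time: 10.8
position: [0.4673, -0.094, 0.138]
tool_rot: [1.486, 1.009, -1.493]
ft_force: [-0.1, 0.3, -1.7]
grip_width: 0.223
```

```bash
python3 -c "
from h import *
go(.5505,.172,.135)"
```

```text
shift [   3.4  -23.  -277.8] rot [-0.6 -0.1  0.5] t 10.8 p [ 0.4673 -0.094   0.138 ] gw 0.223 F [-0.1  0.3 -1.7]
```

Request:
jog_arm([
  [0, -2, -25],
  [0, -6, -60],
  [0, -9, -100],
  [0, -12, -140],
  [0, -15, -175],
], claw=[14, 14, 14, 14, 14], roll=[0, 0, 0, 0, 0])

```text
time: 11.3
position: [0.5188, 0.0757, 0.1371]
tool_rot: [1.485, 1.011, -1.493]
ft_force: [-0.6, -1.0, -0.4]
grip_width: 0.221
```

```bash
python3 -c "
from h import *
go(.5505,.172,.135)"
```

```text
shift [   2.3   -6.8 -101.1] rot [-0.6 -0.   0.6] t 11.3 p [0.5188 0.0757 0.1371] gw 0.221 F [-0.6 -1.  -0.4]
```

Request:
jog_arm([
  [0, -3, -35],
  [0, -6, -70],
  [0, -7, -90],
  [0, -7, -101],
  [0, -7, -101],
], claw=[14, 14, 14, 14, 14], roll=[0, 0, 0, 0, 0])

```text
time: 11.8
position: [0.5497, 0.1732, 0.1362]
tool_rot: [1.482, 1.014, -1.493]
ft_force: [-0.2, 0.6, -0.9]
grip_width: 0.222
```

```bash
python3 -c "
from h import *
go(.5505,.172,.0215)"
```

```text
shift [114.7   2.5   0.9] rot [-0.4 -0.   0.7] t 11.8 p [0.5497 0.1732 0.1362] gw 0.222 F [-0.2  0.6 -0.9]
```

Request:
jog_arm([
  [15, 2, 1],
  [45, 2, 1],
  [70, 2, 1],
  [85, 2, 1],
  [90, 2, 1],
], claw=[14, 14, 14, 14, 14], roll=[0, 0, 0, 0, 0])

```text
time: 12.3
position: [0.5486, 0.1698, 0.0436]
tool_rot: [1.48, 1.014, -1.498]
ft_force: [-1.1, 0.4, -1.3]
grip_width: 0.222
```

```bash
python3 -c "
from h import *
go(.5505,.172,.0215)"
```

```text
shift [22.1  1.2 -2.8] rot [-0.5  0.1  0.8] t 12.3 p [0.5486 0.1698 0.0436] gw 0.222 F [-1.1  0.4 -1.3]
```

Request:
jog_arm([
  [0, 1, -3],
  [7, 1, -3],
  [13, 1, -3],
  [18, 1, -3],
  [21, 1, -3],
], claw=[14, 14, 14, 14, 14], roll=[0, 0, 0, 0, 0])

```text
time: 12.8
position: [0.5503, 0.1723, 0.0223]
tool_rot: [1.48, 1.014, -1.498]
ft_force: [-0.8, 0.5, -1.9]
grip_width: 0.225
```

```bash
python3 -c "
from h import *
go(.5505,.172,.0215)"
```

```text
shift [0.8 0.3 0.2] rot [-0.5  0.1  0.8] t 12.8 p [0.5503 0.1723 0.0223] gw 0.225 F [-0.8  0.5 -1.9]
```

Request:
jog_arm([
  [1, 0, 0],
  [2, 0, 0],
  [2, 0, 0],
  [2, 0, 0],
  [2, 0, 0],
], claw=[14, 14, 24, 34, 45], roll=[0, 0, 0, 0, 0])

```text
time: 13.3
position: [0.5505, 0.1724, 0.0204]
tool_rot: [1.48, 1.013, -1.498]
ft_force: [0.2, -0.6, -0.0]
grip_width: 0.381
```

Request:
jog_arm([
  [0, 0, 0],
  [0, 0, 0],
  [-25, 0, 0],
  [-70, 0, 0],
  [-110, 0, 0],
], claw=[45, 45, 45, 45, 45], roll=[0, 0, 0, 0, 0])

```text
time: 13.8
position: [0.5517, 0.1721, 0.1315]
tool_rot: [1.48, 1.014, -1.498]
ft_force: [0.5, 1.0, -0.9]
grip_width: 0.517
```

Request:
jog_arm([
  [-10, 0, 30],
  [-20, 0, 70],
  [-30, 0, 110],
  [-30, 0, 150],
  [-30, 0, 190],
], claw=[45, 45, 45, 45, 45], roll=[0, 0, 0, 0, 0])

```text
time: 14.3
position: [0.4805, -0.0056, 0.1624]
tool_rot: [1.48, 1.013, -1.497]
ft_force: [0.4, 1.1, 0.0]
grip_width: 0.517
```

```bash
python3 -c "
from h import *
go(.5505,.172,.0215)
im,d=save('scene','s5',2,(140,100,440,290))
o,W=tops('scene',im,d)
for r in o:
  if 170<r[0][0]<350: print(*r)"
```

```text
shift [ 140.5    0.3 -191.2] rot [-0.5  0.1  0.8] t 14.3 p [ 0.4805 -0.0056  0.1624] gw 0.517 F [0.4 1.1 0. ]
[241.1  40.3] 45 [ 0.0311 -0.0562] [39. 37. 27.] 0.0597
[212.6 142.7] 64 [ 0.3701 -0.119 ] [82. 41. 90.] 0.0617
[314.6 179.9] 82 [0.47  0.108] [133. 101.  51.] 0.0647
[177.1 186.3] 74 [ 0.4861 -0.1911] [25. 58. 31.] 0.0622
[341.7 188.8] 81 [0.4924 0.1646] [137. 103.  51.] 0.0643
[293.  194.6] 79 [0.5066 0.0587] [142. 106.  51.] 0.0643
[321.2 204.5] 83 [0.5305 0.1171] [137. 103.  52.] 0.0647
[348.6 212.9] 88 [0.5505 0.1727] [136. 103.  52.] 0.0648
[199.6 215.5] 81 [ 0.5565 -0.1385] [ 34. 106.  97.] 0.0624
[299.6 220.5] 86 [0.568  0.0691] [141. 106.  53.] 0.0646
[328.  230.3] 90 [0.5903 0.1259] [139. 105.  53.] 0.0649
[198.5 262.8] 92 [ 0.6597 -0.135 ] [38. 27. 27.] 0.0619
[307.9 333. ] 504 [0.7929 0.0706] [157.  33.  29.] 0.0612
```

View pics/s5.png

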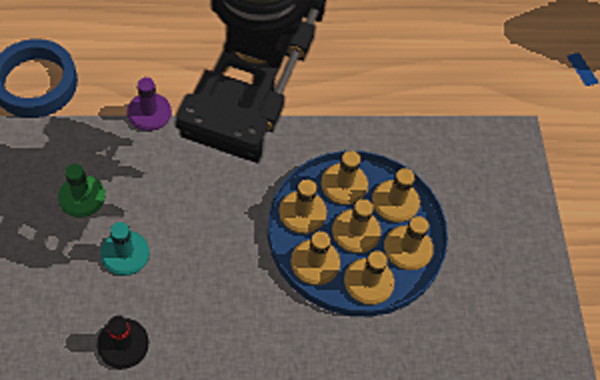

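The picture shows the ring complete: the new feet stand at crop (304,207) and (411,245), their tops level with the other five. The black foot at (122,342) hasn't moved and the gripper is clear.

Request:
jog_arm([
  [0, 0, 0],
  [0, 0, 0],
], claw=[45, 45], roll=[0, 0])

```text
time: 14.55
position: [0.4779, -0.0139, 0.1618]
tool_rot: [1.481, 1.005, -1.508]
ft_force: [0.2, 1.1, 0.5]
grip_width: 0.522
```

```bash
python3 -c "
from h import *
print(order.close_job())"
```

```text
the job is handed in; nothing more can be done
None
```

Both gold feet are in the two empty places of the tin, completing the ring of six, and I handed the job in at about 14.6 s of the 54 s allowed. The hand-in reports no verdict.

- **Placing:** in the last picture the neck tops measured (0.507, 0.059) and (0.551, 0.173) m. Both are within about 2 mm of where I worked out the empty places to be.
- **Upright and flat:** both tops read about 64.5 mm above the bench, level with the five feet already in the tin. I judged that they stand upright from this and from the picture, not from a direct tilt measurement.
- **Black foot:** the overhead camera first put it about 5 mm from where the scene camera did, more than the stated 2 mm. By the scene camera alone, it stayed within 1 mm of its starting place.
- **Gripper and forces:** the gripper was clear of everything, and the wrist force readings stayed around 2 N.

No check failed.

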